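# Change over the test cells on the stirrers in the fume hood

### The arm

A 6-joint arm with a two-finger parallel gripper is mounted at the origin on the work surface. World frame = base frame: x ahead of the robot, y to its left, z up, the work surface at z = 0. Lengths are in mm, angles in rad, forces in N, time in s.
With the tool pointing down it reaches from about 275 to 825 mm from the base axis. Payload 5.2 kg.
Tool frame: the origin (TCP) lies between the finger pads; the fingertips stand 17 mm ahead of it and the grasp point (between the pads) lies 2 mm behind it (tip_extent is the distance from the TCP to the fingertips, in mm); z points along the fingers, y is the line along which they close (so a half turn about z gives the same grasp; the last joint's range is limited). The gripper opens to 93 mm and grips with 3 to 60 N. Pads are 15 mm wide; open, the fingers measure 128 mm over their backs; the gripper's body (75 mm by 188 mm) begins 65 mm behind the grasp point.
Start: joints at [1.079, 0.259, 1.535, -0, 1.348, -0.203], TCP at [156.619, 527.234, 235.653] pointing down, gripper open.
Joint ranges: [-3.14, 3.14], [-0.91, 2.08], [0.19, 2.58], [-1.22, 4.36], [0.22, 2.71], [-3.12, 3.12]. Speed limits (rad/s): [2.57, 2.57, 3.14, 3.14, 3.14, 3.14].

### API

Orientations are given as a rotation vector (axis times angle).
In Python, from plant import state, grab_frame, sign_off, regions_of, place_of, tip_extent gives the robot as it stands.
- The arm moves only by the shell command python3 -m jog 'ROWS' [FORCE]. ROWS is JSON, one flat list of numbers, 7 for each row, row after row: the shift along the tool's x, y, z scaled (see below), then the turn, a rotation vector about the tool's x, y, z scaled (see below), then the opening, from 0 (shut) to 1 (fully open). A call has 1 to 12 rows; each row shifts and turns the commanded pose from where the row before left it, along the tool's axes as they then stand; what a row does not reach is not made up. The controller multiplies each number of a shift by 200 mm and each number of a turn by 60 degrees. A row lasts 1/10 s, in which the tool goes at most 50 mm and 8.59 degrees, less where a joint would pass 70% of its speed; a pose out of reach is approached as far as the arm can. A call with a number of a shift or a turn outside -1 to 1 is refused whole. A call with a gripper value outside its range is refused whole. The fingers move at their own pace and stop on an object; FORCE is the grip in N (left out, the last holds). Time passes only in rows, so rows that do not move let the fingers close. It gives the time, the measured TCP pose, the force, the opening and the grip force at its end, in the units of the state.
- state(): the state, without advancing time (a new reading comes with each control period).
- grab_frame(name): name is "scene" or "top" or "wrist"; returns a dict with "color" (420x560x3 uint8, red, green, blue), "z_map" (420x560 float32, mm along the optical axis (not along the pixel's ray), 0 where there is no reading), "K" (3x3 intrinsics, pixels), "position" and "attitude" of the camera in the world; the wrist camera has in their place "T_tool_cam" (4x4, takes a point from camera to tool coordinates, whose origin is the TCP and whose axes are the flange's). Camera axes: x right, y down, z forward; pixel columns grow to the right and rows downward; lengths in mm; the calibration is good to about 2 mm. A picture is of the moment at which its call begins: read the wrist's pose just before it.
- sign_off(): hands the job in; it is judged then, once.
Trained networks look in a picture, given as the dict that the camera call returned (one of the last four; its "shot" number tells which), for a name from the list of things; names that differ only in an ending like _2 or _b are one class to them, and where a whole thing is asked for, a point or a joint stands for the part that bears it (a point fixed in the world has none). Each returns a list of dicts, best first, with "conf" (0 to 1); they miss things now and then, are a little off and sometimes report something else, mostly with a low value. They report only what shows in the picture. A call takes as long as a camera call. They do not tell look-alikes from the thing itself.
- regions_of(target, picture): "mask" (420x560 bool, what is visible of it).
- place_of(target, picture): "at" ([x, y, z] in mm, in world coordinates, good to about 4 mm: a listed point, or the origin of a listed thing).
The state is a dict: "time": time; "joint_positions": joint angles; "joint_vel": joint speeds; "joint_torque": joint torques, N m; "tcp_pos": TCP position; "orientation": TCP orientation; "force": force on the tool from outside, world axes, zero at the start; "wrist_torque": the same for the moment, N m; "width": finger opening in mm; "finger_force": force on a finger pad.
Only numpy, scipy, OpenCV 4.12 (cv2) and the standard library are available. Lean on these libraries where they do the work, as an engineer would, in place of code of your own. Each camera call takes 0.05 s, during which the arm holds its last target. There are 200 camera calls.

### The job

First take the spent cell (white lid, black head) off the stirrer it stands on and set it upright in the grey dish. Then load the stirrers one after another, in the order red, green, blue: stand each cell upright on the stirrer of its own colour, centred inside the printed ring, and let go of it before taking the next. The cells are glass: keep them upright and set them down gently, never drop them, and leave the yellow-headed cell and the wash bottle where they are.

Things in the scene. Friction and masses are not known exactly. Their poses are not given: they have to be found in the camera images.
- cell_red: red-headed cell, one to be loaded: glass cell, 114 mm tall, about 0.25 kg: jar of 60 mm diameter 0 to 70 mm up, lid of 64 mm diameter 70 to 80 mm up, on it a central round head (the grip) of 28 mm diameter 80 to 114 mm up. Origin: centre of its underside, z up. Black lid, red head. At the start it stands on the bench.
- cell_green: green-headed cell, one to be loaded: glass cell, 114 mm tall, about 0.25 kg: jar of 60 mm diameter 0 to 70 mm up, lid of 64 mm diameter 70 to 80 mm up, on it a central round head (the grip) of 28 mm diameter 80 to 114 mm up. Origin: centre of its underside, z up. Black lid, green head. At the start it stands on the bench.
- cell_blue: blue-headed cell, one to be loaded: glass cell, 114 mm tall, about 0.25 kg: jar of 60 mm diameter 0 to 70 mm up, lid of 64 mm diameter 70 to 80 mm up, on it a central round head (the grip) of 28 mm diameter 80 to 114 mm up. Origin: centre of its underside, z up. Black lid, blue head. At the start it stands on the bench.
- cell_spent: the spent cell: glass cell, 114 mm tall, about 0.25 kg: jar of 60 mm diameter 0 to 70 mm up, lid of 64 mm diameter 70 to 80 mm up, on it a central round head (the grip) of 28 mm diameter 80 to 114 mm up. Origin: centre of its underside, z up. White lid and black head. It starts on the middle of one of the three stirrers (any), 45 mm above the bench.
- cell_yellow: yellow-headed cell, not part of this job, to be left alone: glass cell, 114 mm tall, about 0.25 kg: jar of 60 mm diameter 0 to 70 mm up, lid of 64 mm diameter 70 to 80 mm up, on it a central round head (the grip) of 28 mm diameter 80 to 114 mm up. Origin: centre of its underside, z up. Black lid, yellow head. It stands on the bench among the others.
- stirrer_red: fixed magnetic stirrer, black body 100 x 100 mm with a red foot band, a red knob on its front and a light grey square top plate on which a red ring (inner radius 38 mm, outer 45 mm) is printed. Origin at the centre of its underside, straight below the ring centre; the plate's top is 45 mm above it. Level; yaw varies.
- stirrer_green: fixed magnetic stirrer, black body 100 x 100 mm with a green foot band, a green knob on its front and a light grey square top plate on which a green ring (inner radius 38 mm, outer 45 mm) is printed. Origin at the centre of its underside, straight below the ring centre; the plate's top is 45 mm above it. Level; yaw varies.
- stirrer_blue: fixed magnetic stirrer, black body 100 x 100 mm with a blue foot band, a blue knob on its front and a light grey square top plate on which a blue ring (inner radius 38 mm, outer 45 mm) is printed. Origin at the centre of its underside, straight below the ring centre; the plate's top is 45 mm above it. Level; yaw varies.
- dish: fixed round grey dish for the spent cell, 102 mm outside diameter, 12 mm high with a rim about 5 mm thick (inner diameter 90 mm); its inner floor is 4 mm above the bench. Origin at the centre of its underside, on the bench.
- wash_bottle: white wash bottle with an orange cap, 56 mm in diameter, 140 mm tall, standing on the bench, to be left alone. Origin at the centre of its underside.
Mind the look-alikes: they are no part of the job. Leave any turquoise look-alike of the cell_green alone.

How it is judged:
By the outcome, as a careful person would: the job done as asked, in the order asked, and still so for the second after the job is handed in, with the robot touching nothing.
It also fails if it takes over 109 s, if anything falls off the work surface, if the arm or the gripper's body presses on something with over 40 N, if the wrist force passes 120 N, or if a joint passes its speed limit or range.

## Working session

There is one attempt and no reset: what is moved stays moved. The work goes in short steps, Python scripts to look and compute and a shell command to move; the robot and the scene stay as the last step left them, time stands still between calls to the robot, and variables do not carry over. Pictures are saved under pics/ and viewed, at most 14 in all, crops included, and the job is handed in when it is done.

```bash
mkdir -p pics; cat > h.py <<'E'
import numpy as np, cv2
from scipy.spatial.transform import Rotation as R
from plant import state, grab_frame, sign_off, regions_of, place_of, tip_extent
def save(f,n): cv2.imwrite('pics/'+n,f['color'][:,:,::-1])
E
python3 - <<'E'
from h import *
s=state(); print({k:np.round(v,3).tolist() for k,v in s.items()})
print(tip_extent)
t=grab_frame('top'); save(t,'top1.png'); c=grab_frame('scene'); save(c,'scene1.png')
print(t['position'],t['attitude'],t['K'].tolist() if hasattr(t['K'],'tolist') else t['K'])
for n in 'cell_red cell_green cell_blue cell_spent cell_yellow stirrer_red stirrer_green stirrer_blue dish wash_bottle'.split():
  for nm,f in(('top',t),('scene',c)):
    print(n,nm,[(np.round(d['at'],0).tolist(),round(d['conf'],2)) for d in place_of(n,f)])
E
```

```text
{'time': 0.0, 'joint_positions': [1.079, 0.259, 1.536, 0.0, 1.348, -0.203], 'joint_vel': [0.001, -0.0, 0.001, -0.001, 0.0, 0.001], 'joint_torque': [-0.001, -43.73, -28.401, 0.072, 0.041, -0.0], 'tcp_pos': [156.371, 526.774, 234.832], 'orientation': [-0.452, -3.108, 0.003], 'force': [-0.207, 0.184, -0.293], 'wrist_torque': [-0.006, -0.019, -0.028], 'finger_force': 0.0, 'width': 93.015}
17.0
[ 316.86454629   -7.29079917 1215.70254747] [-2.1399359   2.13189775 -0.16663565] [[434.4885715186456, 0.0, 285.5774267871696], [0.0, 434.4885715186456, 208.13337167817443], [0.0, 0.0, 1.0]]
cell_red top [([441.0, 72.0, -2.0], 0.6)]
cell_red scene [([445.0, 73.0, -2.0], 0.75), ([490.0, -427.0, 3.0], 0.67)]
cell_green top [([434.0, -68.0, -2.0], 0.84), ([370.0, -273.0, -1.0], 0.58)]
cell_green scene [([430.0, -69.0, 3.0], 0.91), ([363.0, -270.0, -0.0], 0.76)]
cell_blue top [([475.0, -262.0, 2.0], 0.59)]
cell_blue scene [([471.0, -257.0, 2.0], 0.74), ([429.0, -68.0, 1.0], 0.71)]
cell_spent top [([614.0, -213.0, 47.0], 0.97)]
cell_spent scene [([615.0, -208.0, 46.0], 0.69)]
cell_yellow top [([453.0, 235.0, -2.0], 0.83)]
cell_yellow scene [([450.0, 238.0, -4.0], 0.59)]
stirrer_red top [([619.0, -214.0, -0.0], 0.87)]
stirrer_red scene [([615.0, -216.0, 3.0], 0.69)]
stirrer_green top [([641.0, 217.0, 1.0], 0.98)]
stirrer_green scene [([636.0, 212.0, 1.0], 0.59)]
stirrer_blue top [([625.0, 21.0, -4.0], 0.95)]
stirrer_blue scene [([625.0, 19.0, 1.0], 0.9), ([616.0, -216.0, 1.0], 0.28)]
dish top [([488.0, -428.0, -0.0], 0.97), ([439.0, 72.0, -2.0], 0.3)]
dish scene [([485.0, -432.0, 2.0], 0.57)]
wash_bottle top [([529.0, 424.0, -2.0], 0.61)]
wash_bottle scene [([533.0, 424.0, 3.0], 0.61)]
```

View pics/top1.png

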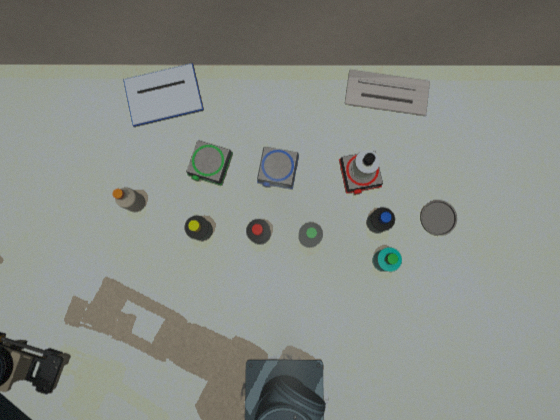

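View pics/scene1.png

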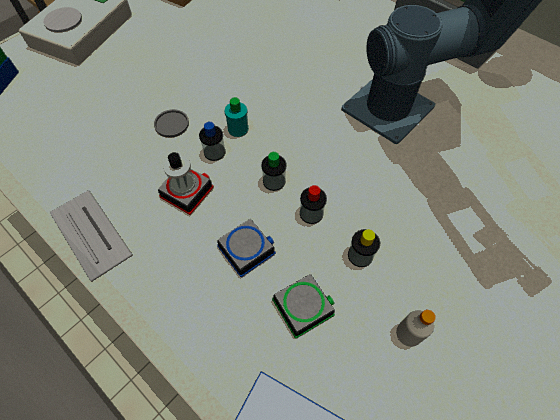

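```bash
cat >> h.py <<'E'
def cloud(f):
    K=f['K'];z=f['z_map'];v,u=np.mgrid[:420,:560]
    P=np.stack([(u-K[0][2])*z/K[0][0],(v-K[1][2])*z/K[1][1],z],-1)
    if 'T_tool_cam' in f:
        s=f['st'];T=np.array(f['T_tool_cam']);P=P@T[:3,:3].T+T[:3,3]
        P=P@R.from_rotvec(s['orientation']).as_matrix().T+s['tcp_pos']
    else: P=P@R.from_rotvec(f['attitude']).as_matrix().T+f['position']
    P[z<=0]=np.nan
    return P
def circ(x,y):
    A=np.c_[x,y,np.ones(len(x))];c=np.linalg.lstsq(A,x*x+y*y,rcond=None)[0]
    return c[0]/2,c[1]/2,np.sqrt(c[2]+(c[0]**2+c[1]**2)/4)
E
python3 - <<'E'
from h import *
cells=dict(red=(443,72,0),green=(432,-68,0),turq=(366,-272,0),blue=(473,-260,0),spent=(614,-211,45),yellow=(452,236,0))
st=dict(red=(617,-215),green=(639,215),blue=(625,20))
for nm in('top','scene'):
    f=grab_frame(nm);P=cloud(f);save(f,nm+'2.png')
    hsv=cv2.cvtColor(f['color'],cv2.COLOR_RGB2HSV).astype(int)
    for n,(x,y,b) in cells.items():
        d=np.hypot(P[...,0]-x,P[...,1]-y);m=(d<26)&(P[...,2]>b+105)&(P[...,2]<b+122)
        q=P[m]; print(nm,n,m.sum(),np.round((q.min(0)+q.max(0))/2,1) if len(q) else '', np.round(np.median(q,0),1))
    for n,(x,y) in st.items():
        h={'red':0,'green':60,'blue':112}[n];d=np.hypot(P[...,0]-x,P[...,1]-y)
        dh=np.abs((hsv[...,0]-h+90)%180-90)
        m=(d<58)&(d>28)&(dh<15)&(hsv[...,1]>90)&(abs(P[...,2]-45)<6);q=P[m]
        c=circ(q[:,0],q[:,1]);r=np.hypot(q[:,0]-c[0],q[:,1]-c[1]);q=q[abs(r-41.5)<8]
        print(nm,'ring',n,len(q),np.round(circ(q[:,0],q[:,1]),1),np.median(q[:,2]))
    d=np.hypot(P[...,0]-487,P[...,1]+429);m=(d<65)&(P[...,2]>8.5)&(P[...,2]<16);q=P[m]
    print(nm,'dish',len(q),np.round(circ(q[:,0],q[:,1]),1),np.median(q[:,2]))
    if nm=='top': a=f['color'][190:290,280:410]
    else: a=f['color'][90:190,190:320]
    cv2.imwrite(f'pics/crop_{nm}.png',cv2.resize(a[:,:,::-1],None,fx=3,fy=3,interpolation=cv2.INTER_CUBIC))
im=[cv2.imread(f'pics/crop_{n}.png') for n in('top','scene')]
cv2.imwrite('pics/crops.png',np.hstack(im))
E
```

```text
top red 97 [440.6  70.7 111.7] [440.5  70.7 114.2]
top green 95 [430.9 -67.  113.7] [430.9 -67.  114.3]
top turq 97 [ 366.1 -271.1  112. ] [ 366.1 -270.7  114. ]
top blue 98 [ 472.8 -256.6  111.8] [ 472.7 -256.5  113.6]
top spent 102 [ 616.1 -212.5  156.7] [ 615.7 -211.2  158.5]
top yellow 96 [448.3 233.9 112.2] [447.9 232.6 114.4]
top ring red 188 [ 615.3 -212.6   42. ] 45.11974418569616
top ring green 219 [640.9 216.   41.8] 45.64987716911992
top ring blue 193 [627.3  21.8  41.8] 45.674929727293375
top dish 219 [ 486.1 -428.4   46.2] 11.330436430885356
scene red 112 [440.5  71.2 111.2] [442.   72.5 113.1]
scene green 94 [432.4 -67.5 110.9] [434.5 -66.5 113.4]
scene turq 83 [ 367.3 -271.3  112.2] [ 368.9 -269.3  113.3]
scene blue 91 [ 472.9 -258.1  111.9] [ 474.5 -255.3  113.3]
scene spent 111 [ 617.  -212.   156.1] [ 617.2 -210.8  158.6]
scene yellow 129 [450.7 233.9 111.4] [451.7 233.6 113.1]
scene ring red 199 [ 614.1 -213.6   41.9] 45.27244662538055
scene ring green 388 [640.6 214.5  41.8] 44.91512981181353
scene ring blue 315 [626.5  20.6  41.7] 44.94795263976073
scene dish 176 [ 486.6 -428.8   48. ] 11.092707944143001
```

View pics/crops.png

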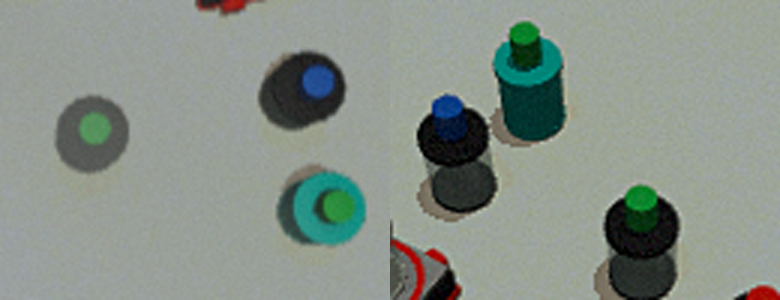

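The cell with the black lid at top (311,234) / scene (274,165) is cell_green. The one at top (389,259) / scene (237,118) has a turquoise body, so it's the look-alike and I'm leaving it. The spent cell stands on the red stirrer. I'm squaring the tool to the world axes, then moving over the spent cell.

```bash
python3 -m jog '[0,0,0,0,0,-0.138,0.6, 0,0,0,0,0,-0.138,0.6, -0.128,-0.205,0,0,0,0,0.6, -0.128,-0.205,0,0,0,0,0.6, -0.128,-0.205,0,0,0,0,0.6, -0.128,-0.205,0,0,0,0,0.6, -0.128,-0.205,0,0,0,0,0.6, -0.128,-0.205,0,0,0,0,0.6, -0.128,-0.205,0,0,0,0,0.6, -0.128,-0.205,0,0,0,0,0.6, -0.128,-0.205,0,0,0,0,0.6, -0.128,-0.205,0,0,0,0,0.6]' 20
```

```text
time: 2.4
tcp_pos: [413.5, 115.4, 236.0]
orientation: [-0.0, 3.141, 0.0]
force: [1.2, 0.2, 0.4]
width: 55.8
finger_force: 0.0
```

```bash
python3 -m jog '[-0.127,-0.205,0,0,0,0,0.6, -0.127,-0.205,0,0,0,0,0.6, -0.127,-0.205,0,0,0,0,0.6, -0.127,-0.205,0,0,0,0,0.6, -0.127,-0.205,0,0,0,0,0.6, -0.127,-0.205,0,0,0,0,0.6, -0.127,-0.205,0,0,0,0,0.6, -0.127,-0.205,0,0,0,0,0.6, 0,0,0,0,0,0,0.6, 0,0,0,0,0,0,0.6]' && cat >> h.py <<'E'
def heads(x,y,base,tag=None):
    s=state();f=grab_frame('wrist');f['st']=s;P=cloud(f)
    d=np.hypot(P[...,0]-x,P[...,1]-y);m=(d<26)&(abs(P[...,2]-base-114)<7);q=P[m]
    print('tcp',np.round(s['tcp_pos'],1),'head',m.sum(),np.round((q.min(0)+q.max(0))/2,1),np.round(np.median(q,0),1))
    if tag: save(f,tag)
    return f,P
E
python3 -c "
from h import *
heads(616.5,-212.3,45,'w1.png')"
```

```text
time: 3.4
tcp_pos: [615.8, -211.4, 234.4]
orientation: [-0.002, -3.14, -0.002]
force: [-0.3, 0.1, -0.0]
width: 55.9
finger_force: 0.0
tcp [ 615.8 -211.4  234.4] head 1064 [ 615.9 -214.6  156.7] [ 614.7 -214.5  159.3]
```

View pics/w1.png

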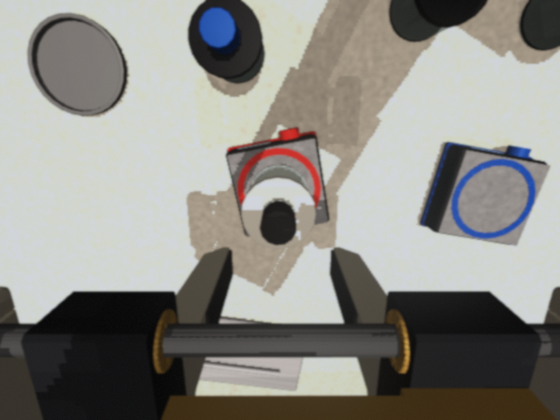

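The wrist view shows the black head at (278,222), midway between the fingers, with red ring under it. The estimates agree to within 2 mm. I'm going down to grip.

```bash
python3 -m jog '[0,-0.008,0.1,0,0,0,0.6, 0,0,0.12,0,0,0,0.6, 0,0,0.12,0,0,0,0.6, 0,0,0.06,0,0,0,0.6, 0,0,0.035,0,0,0,0.6, 0,0,0,0,0,0,0.6, 0,0,0,0,0,0,0.2, 0,0,0,0,0,0,0.2, 0,0,0,0,0,0,0.2, 0,0,0,0,0,0,0.2, 0,0,0,0,0,0,0.2, 0,0,0,0,0,0,0.2]' 20
```

```text
time: 4.65
tcp_pos: [616.3, -212.7, 149.2]
orientation: [-0.0, 3.141, -0.001]
force: [-0.5, -1.3, 3.6]
width: 27.5
finger_force: 20.0
```

```bash
python3 -m jog '[0,0,-0.03,0,0,0,0.2, 0,0,-0.1,0,0,0,0.2, 0,0,-0.15,0,0,0,0.2, 0,0,-0.15,0,0,0,0.2, 0,0,-0.07,0,0,0,0.2, 0.06,-0.1,0,0,0,0,0.2, 0.11,-0.18,0,0,0,0,0.2, 0.12,-0.2,0,0,0,0,0.2, 0.12,-0.2,0,0,0,0,0.2, 0.12,-0.2,0,0,0,0,0.2, 0.08,-0.13,0,0,0,0,0.2, 0.04,-0.07,0,0,0,0,0.2]' && python3 -m jog '[0,0,0,0,0,0,0.2, 0,0,0,0,0,0,0.2]'
```

```text
time: 5.85
tcp_pos: [483.8, -430.4, 247.3]
orientation: [-0.004, -3.14, -0.002]
force: [0.0, 0.2, -3.1]
width: 27.5
finger_force: 20.0
time: 6.05
tcp_pos: [486.4, -427.2, 248.0]
orientation: [0.0, -3.141, -0.003]
force: [-0.5, 0.5, -3.4]
width: 27.7
finger_force: 20.0
```

```bash
python3 -m jog '[0,-0.006,0.05,0,0,0,0.2, 0,0,0.15,0,0,0,0.2, 0,0,0.18,0,0,0,0.2, 0,0,0.15,0,0,0,0.2, 0,0,0.08,0,0,0,0.2, 0,0,0.035,0,0,0,0.2, 0,0,0.02,0,0,0,0.2, 0,0,0.01,0,0,0,0.2, 0,0,0,0,0,0,0.2, 0,0,0,0,0,0,0.2]'
```

```text
time: 7.05
tcp_pos: [486.5, -429.9, 114.8]
orientation: [-0.001, 3.14, -0.002]
force: [-0.3, 0.1, -3.1]
width: 27.9
finger_force: 20.0
```

Another 6–7 mm to go, taken in small steps.

```bash
python3 -m jog '[0,0,0.01,0,0,0,0.2, 0,0,0.008,0,0,0,0.2, 0,0,0.005,0,0,0,0.2, 0,0,0.004,0,0,0,0.2, 0,0,0,0,0,0,0.2]'
```

```text
time: 7.55
tcp_pos: [486.0, -429.6, 108.3]
orientation: [-0.0, 3.142, -0.0]
force: [-0.2, -0.3, -3.8]
width: 27.5
finger_force: 20.0
```

```bash
python3 -m jog '[0,0,0.004,0,0,0,0.2, 0,0,0.003,0,0,0,0.2, 0,0,0,0,0,0,0.2]'
```

```text
time: 7.85
tcp_pos: [486.2, -429.8, 108.1]
orientation: [-0.0, 3.141, -0.002]
force: [-1.8, 1.5, 5.0]
width: 27.6
finger_force: 20.0
```

```bash
python3 -m jog '[0,0,0,0,0,0,0.6, 0,0,0,0,0,0,0.6, 0,0,0,0,0,0,0.6, 0,0,0,0,0,0,0.6, 0,0,-0.05,0,0,0,0.6, 0,0,-0.2,0,0,0,0.6, 0,0,-0.2,0,0,0,0.6, 0,0,-0.2,0,0,0,0.6, 0,0,0,0,0,0,0.6]' && python3 -m jog '[0.022,0.24,0,0,0,0,0.6, 0.022,0.24,0,0,0,0,0.6, 0.022,0.24,0,0,0,0,0.6, 0.022,0.24,0,0,0,0,0.6, 0.022,0.24,0,0,0,0,0.6, 0.022,0.24,0,0,0,0,0.6, 0.022,0.24,0,0,0,0,0.6, 0.022,0.24,0,0,0,0,0.6, 0.022,0.24,0,0,0,0,0.6, 0.022,0.24,0,0,0,0,0.6, 0.008,0.1,0,0,0,0,0.6, 0,0,0,0,0,0,0.6]' && python3 - <<'E'
from h import *
f,P=heads(440.6,71,0)
for nm in('top','scene'):
    f=grab_frame(nm);P=cloud(f)
    d=np.hypot(P[...,0]-486,P[...,1]+429)
    q=P[(d<26)&(P[...,2]>110)&(P[...,2]<126)];print(nm,'spent',len(q),np.round((q.min(0)+q.max(0))/2,1) if len(q) else '')
    save(f,nm+'3.png')
E
```

```text
time: 8.75
tcp_pos: [488.2, -432.0, 245.0]
orientation: [-0.001, 3.133, -0.016]
force: [0.3, -0.4, -0.3]
width: 56.3
finger_force: 0.0
time: 9.95
tcp_pos: [439.6, 73.1, 237.1]
orientation: [-0.007, 3.141, 0.001]
force: [0.4, 0.3, 0.7]
width: 55.8
finger_force: 0.0
tcp [439.6  73.1 237.1] head 748 [439.4  69.5 111.9] [438.7  69.5 114.3]
top spent 103 [ 485.8 -427.8  116.9]
scene spent 79 [ 485.6 -428.8  115.7]
```

View pics/scene3.png

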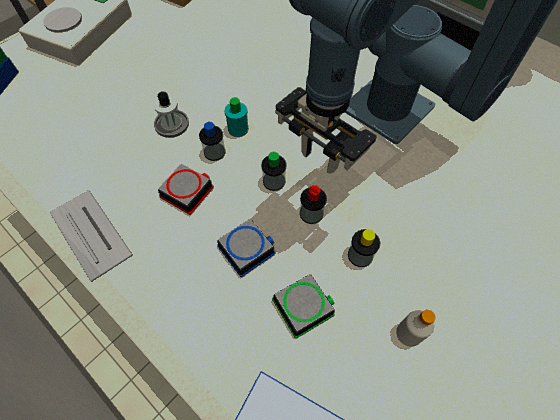

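Scene view: the spent cell stands upright in the dish at (168,115), and the red stirrer at (185,185) is clear. Next is red.

```bash
python3 -m jog '[0,0,0.1,0,0,0,0.6, 0,0,0.2,0,0,0,0.6, 0,0,0.2,0,0,0,0.6, 0,0,0.1,0,0,0,0.6, 0,0,0.04,0,0,0,0.6, 0,0,0.025,0,0,0,0.6, 0,0,0,0,0,0,0.6]' && python3 -m jog '[0,0,0,0,0,0,0.2, 0,0,0,0,0,0,0.2, 0,0,0,0,0,0,0.2, 0,0,0,0,0,0,0.2, 0,0,0,0,0,0,0.2, 0,0,0,0,0,0,0.2]'
```

```text
time: 10.8
tcp_pos: [440.9, 69.8, 104.1]
orientation: [0.001, 3.141, -0.0]
force: [-0.2, 0.3, 0.8]
width: 56.0
finger_force: 0.0
time: 11.4
tcp_pos: [440.7, 70.5, 104.3]
orientation: [-0.001, 3.141, -0.0]
force: [0.0, -0.7, 4.3]
width: 27.8
finger_force: 20.0
```

```bash
python3 -m jog '[0,0,-0.03,0,0,0,0.2, 0,0,-0.12,0,0,0,0.2, 0,0,-0.2,0,0,0,0.2, 0,0,-0.2,0,0,0,0.2, 0,0,-0.12,0,0,0,0.2, 0,0,-0.05,0,0,0,0.2]' && python3 -m jog '[-0.052,-0.085,0,0,0,0,0.2, -0.104,-0.169,0,0,0,0,0.2, -0.13,-0.211,0,0,0,0,0.2, -0.13,-0.211,0,0,0,0,0.2, -0.13,-0.211,0,0,0,0,0.2, -0.13,-0.211,0,0,0,0,0.2, -0.104,-0.169,0,0,0,0,0.2, -0.065,-0.106,0,0,0,0,0.2, -0.026,-0.042,0,0,0,0,0.2, 0,0,0,0,0,0,0.2, 0,0,0,0,0,0,0.2]' && python3 - <<'E'
from h import *
s=state();f=grab_frame('wrist');f['st']=s;P=cloud(f);save(f,'w2.png');print(s['tcp_pos'])
for nm in('wrist','top','scene'):
    if nm!='wrist': f=grab_frame(nm);P=cloud(f)
    hsv=cv2.cvtColor(f['color'],cv2.COLOR_RGB2HSV).astype(int)
    d=np.hypot(P[...,0]-615,P[...,1]+213);dh=np.abs((hsv[...,0]+90)%180-90)
    q=P[(d<50)&(d>32)&(dh<15)&(hsv[...,1]>90)&(abs(P[...,2]-45)<6)]
    if len(q)>20: print(nm,len(q),np.round(circ(q[:,0],q[:,1]),1),np.median(q[:,2]))
E
```

```text
time: 12.0
tcp_pos: [441.2, 70.5, 250.4]
orientation: [-0.001, 3.138, -0.0]
force: [-0.3, 1.1, -2.8]
width: 27.5
finger_force: 20.0
time: 13.1
tcp_pos: [613.8, -211.1, 247.1]
orientation: [0.001, -3.14, -0.002]
force: [0.1, -0.2, -1.1]
width: 27.9
finger_force: 20.0
[ 613.8127976  -211.09001952  247.05301039]
wrist 1045 [ 614.1 -213.8   41.9] 45.79543092360336
scene 277 [ 614.3 -213.7   41.9] 45.25214955924696
```

```bash
python3 -m jog '[0,-0.006,0.06,0,0,0,0.2, 0,0,0.13,0,0,0,0.2, 0,0,0.13,0,0,0,0.2, 0,0,0.08,0,0,0,0.2, 0,0,0.04,0,0,0,0.2, 0,0,0.02,0,0,0,0.2, 0,0,0,0,0,0,0.2, 0,0,0,0,0,0,0.2]'
```

```text
time: 14.05
tcp_pos: [615.1, -213.9, 156.9]
orientation: [-0.001, 3.14, -0.001]
force: [-0.0, 0.3, -1.4]
width: 28.0
finger_force: 20.0
```

```bash
python3 -m jog '[0.002,0,0.015,0,0,0,0.2, 0,0,0.01,0,0,0,0.2, 0,0,0.007,0,0,0,0.2, 0,0,0.004,0,0,0,0.2, 0,0,0,0,0,0,0.2]'
```

```text
time: 14.55
tcp_pos: [614.3, -213.8, 149.3]
orientation: [-0.0, 3.141, -0.001]
force: [-1.0, -0.3, 2.3]
width: 27.8
finger_force: 20.0
```

Force confirms contact. I'm releasing, lifting and moving to green.

```bash
python3 -m jog '[0,0,0,0,0,0,0.6, 0,0,0,0,0,0,0.6, 0,0,0,0,0,0,0.6, 0,0,0,0,0,0,0.6, 0,0,-0.05,0,0,0,0.6, 0,0,-0.2,0,0,0,0.6, 0,0,-0.2,0,0,0,0.6]' && python3 -m jog '[0.1,0.08,0,0,0,0,0.6, 0.18,0.144,0,0,0,0,0.6, 0.18,0.144,0,0,0,0,0.6, 0.18,0.144,0,0,0,0,0.6, 0.165,0.132,0,0,0,0,0.6, 0.11,0.088,0,0,0,0,0.6, 0,0,0,0,0,0,0.6, 0,0,0,0,0,0,0.6]' && python3 - <<'E'
from h import *
f,P=heads(431.5,-67.2,0,'w3.png')
for nm in('top','scene'):
    f=grab_frame(nm);P=cloud(f)
    d=np.hypot(P[...,0]-615,P[...,1]+213)
    q=P[(d<26)&(P[...,2]>151)&(P[...,2]<166)];print(nm,'red',len(q),np.round((q.min(0)+q.max(0))/2,1) if len(q) else '')
E
```

```text
time: 15.25
tcp_pos: [613.6, -213.4, 239.2]
orientation: [0.0, -3.139, -0.002]
force: [0.3, -0.2, 0.3]
width: 55.5
finger_force: 0.0
time: 16.05
tcp_pos: [431.6, -67.4, 239.9]
orientation: [-0.001, 3.139, -0.002]
force: [1.4, -0.4, 0.2]
width: 55.9
finger_force: 0.0
tcp [431.6 -67.4 239.9] head 747 [431.1 -68.6 111.8] [430.2 -68.6 114.3]
top red 101 [ 613.5 -212.4  157.3]
scene red 113 [ 613.9 -213.1  156.9]
```

View pics/w3.png

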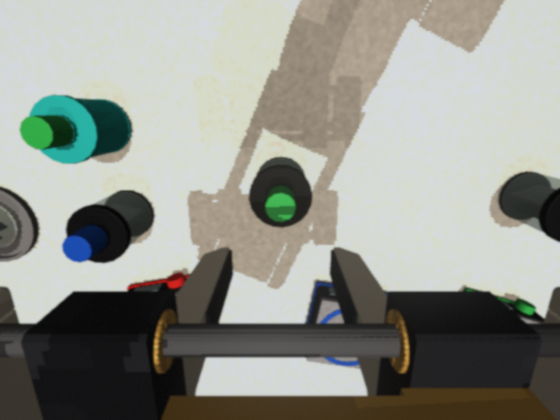

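The black-lidded green cell is at (280,205), centred between the fingers. The turquoise look-alike is far left at (65,128). Gripping green.

```bash
python3 -m jog '[0,-0.003,0.1,0,0,0,0.6, 0,0,0.2,0,0,0,0.6, 0,0,0.2,0,0,0,0.6, 0,0,0.1,0,0,0,0.6, 0,0,0.055,0,0,0,0.6, 0,0,0.025,0,0,0,0.6, 0,0,0,0,0,0,0.6]' && python3 -m jog '[0,0,0,0,0,0,0.2, 0,0,0,0,0,0,0.2, 0,0,0,0,0,0,0.2, 0,0,0,0,0,0,0.2, 0,0,0,0,0,0,0.2, 0,0,0,0,0,0,0.2]'
```

```text
time: 16.9
tcp_pos: [431.7, -68.3, 102.6]
orientation: [-0.0, -3.141, -0.0]
force: [-0.4, 0.1, 0.1]
width: 56.0
finger_force: 0.0
time: 17.5
tcp_pos: [431.5, -68.1, 103.1]
orientation: [-0.0, 3.141, -0.001]
force: [-0.5, -1.7, 4.0]
width: 27.3
finger_force: 20.0
```

```bash
python3 -m jog '[0,0,-0.03,0,0,0,0.2, 0,0,-0.12,0,0,0,0.2, 0,0,-0.2,0,0,0,0.2, 0,0,-0.2,0,0,0,0.2, 0,0,-0.13,0,0,0,0.2, 0,0,-0.05,0,0,0,0.2]' && python3 -m jog '[-0.057,0.077,0,0,0,0,0.2, -0.113,0.153,0,0,0,0,0.2, -0.141,0.191,0,0,0,0,0.2, -0.141,0.191,0,0,0,0,0.2, -0.141,0.191,0,0,0,0,0.2, -0.141,0.191,0,0,0,0,0.2, -0.127,0.172,0,0,0,0,0.2, -0.099,0.134,0,0,0,0,0.2, -0.057,0.077,0,0,0,0,0.2, -0.028,0.038,0,0,0,0,0.2, 0,0,0,0,0,0,0.2, 0,0,0,0,0,0,0.2]' && python3 - <<'E'
from h import *
s=state();f=grab_frame('wrist');f['st']=s;P=cloud(f);print(s['tcp_pos'])
hsv=cv2.cvtColor(f['color'],cv2.COLOR_RGB2HSV).astype(int)
d=np.hypot(P[...,0]-640.7,P[...,1]-215.3);dh=np.abs(hsv[...,0]-60)
q=P[(d<50)&(d>32)&(dh<18)&(hsv[...,1]>90)&(abs(P[...,2]-45)<6)]
print(len(q),np.round(circ(q[:,0],q[:,1]),1),np.median(q[:,2]))
E
```

```text
time: 18.1
tcp_pos: [432.1, -68.2, 251.3]
orientation: [-0.001, 3.138, -0.003]
force: [0.7, 0.2, -3.0]
width: 27.6
finger_force: 20.0
time: 19.3
tcp_pos: [639.3, 214.3, 247.7]
orientation: [-0.0, -3.139, 0.001]
force: [0.9, 0.3, -2.0]
width: 27.5
finger_force: 20.0
[639.3279675  214.33027108 247.72538257]
849 [639.7 214.7  41.7] 45.8501675459666
```

```bash
python3 -m jog '[0,0,0.06,0,0,0,0.2, 0,0,0.13,0,0,0,0.2, 0,0,0.13,0,0,0,0.2, 0,0,0.08,0,0,0,0.2, 0,0,0.04,0,0,0,0.2, 0,0,0.02,0,0,0,0.2, 0,0,0,0,0,0,0.2, 0,0,0,0,0,0,0.2]'
```

```text
time: 20.15
tcp_pos: [640.7, 215.1, 157.8]
orientation: [0.0, 3.14, 0.0]
force: [0.3, -0.2, -3.4]
width: 27.7
finger_force: 20.0
```

```bash
python3 -m jog '[0,0,0.02,0,0,0,0.2, 0,0,0.012,0,0,0,0.2, 0,0,0.008,0,0,0,0.2, 0,0,0.004,0,0,0,0.2, 0,0,0.003,0,0,0,0.2, 0,0,0,0,0,0,0.2]'
```

```text
time: 20.75
tcp_pos: [640.3, 215.2, 148.2]
orientation: [-0.001, 3.141, 0.0]
force: [-2.8, -0.7, 4.2]
width: 28.1
finger_force: 20.0
```

```bash
python3 -m jog '[0,0,0,0,0,0,0.6, 0,0,0,0,0,0,0.6, 0,0,0,0,0,0,0.6, 0,0,0,0,0,0,0.6, 0,0,-0.05,0,0,0,0.6, 0,0,-0.2,0,0,0,0.6, 0,0,-0.2,0,0,0,0.6, 0,0,0,0,0,0,0.6]' && python3 -m jog '[0.08,-0.2255,0,0,0,0,0.6, 0.08,-0.2255,0,0,0,0,0.6, 0.08,-0.2255,0,0,0,0,0.6, 0.08,-0.2255,0,0,0,0,0.6, 0.08,-0.2255,0,0,0,0,0.6, 0.08,-0.2255,0,0,0,0,0.6, 0.08,-0.2255,0,0,0,0,0.6, 0.08,-0.2255,0,0,0,0,0.6, 0.08,-0.2255,0,0,0,0,0.6, 0.08,-0.2255,0,0,0,0,0.6, 0.038,-0.1075,0,0,0,0,0.6, 0,0,0,0,0,0,0.6]' && python3 -m jog '[0,0,0,0,0,0,0.6]' && python3 - <<'E'
from h import *
heads(472.8,-257.3,0,'w4.png')
for nm in('top','scene'):
    f=grab_frame(nm);P=cloud(f)
    d=np.hypot(P[...,0]-640,P[...,1]-215)
    q=P[(d<26)&(P[...,2]>151)&(P[...,2]<166)];print(nm,'green',len(q),np.round((q.min(0)+q.max(0))/2,1) if len(q) else '')
E
```

```text
time: 21.55
tcp_pos: [643.2, 215.8, 245.3]
orientation: [-0.001, 3.129, 0.003]
force: [-0.2, 1.1, -0.1]
width: 55.8
finger_force: 0.0
time: 22.75
tcp_pos: [471.5, -260.5, 237.4]
orientation: [-0.007, -3.142, 0.002]
force: [-0.6, 0.2, -0.5]
width: 55.9
finger_force: 0.0
time: 22.85
tcp_pos: [472.4, -257.4, 237.3]
orientation: [0.002, 3.141, 0.001]
force: [-0.2, -0.3, 0.4]
width: 55.7
finger_force: 0.0
tcp [ 472.4 -257.4  237.3] head 752 [ 472.  -260.2  111.7] [ 471.1 -260.1  114.3]
top green 97 [639.5 216.1 158.8]
scene green 162 [641.  215.3 156.7]
```

```bash
python3 -m jog '[0,-0.005,0.1,0,0,0,0.6, 0,0,0.2,0,0,0,0.6, 0,0,0.2,0,0,0,0.6, 0,0,0.1,0,0,0,0.6, 0,0,0.045,0,0,0,0.6, 0,0,0.025,0,0,0,0.6, 0,0,0,0,0,0,0.6]' && python3 -m jog '[0,0,0,0,0,0,0.2, 0,0,0,0,0,0,0.2, 0,0,0,0,0,0,0.2, 0,0,0,0,0,0,0.2, 0,0,0,0,0,0,0.2, 0,0,0,0,0,0,0.2]'
```

```text
time: 23.7
tcp_pos: [473.2, -258.1, 103.7]
orientation: [-0.002, 3.141, -0.001]
force: [-0.2, 0.3, 0.1]
width: 56.0
finger_force: 0.0
time: 24.3
tcp_pos: [472.9, -258.8, 103.8]
orientation: [-0.0, 3.141, -0.001]
force: [-0.1, -0.5, 2.9]
width: 27.5
finger_force: 20.0
```

```bash
python3 -m jog '[0,0,-0.03,0,0,0,0.2, 0,0,-0.12,0,0,0,0.2, 0,0,-0.2,0,0,0,0.2, 0,0,-0.2,0,0,0,0.2, 0,0,-0.13,0,0,0,0.2, 0,0,-0.05,0,0,0,0.2]' && python3 -m jog '[-0.046,0.084,0,0,0,0,0.2, -0.092,0.167,0,0,0,0,0.2, -0.115,0.209,0,0,0,0,0.2, -0.115,0.209,0,0,0,0,0.2, -0.115,0.209,0,0,0,0,0.2, -0.115,0.209,0,0,0,0,0.2, -0.092,0.167,0,0,0,0,0.2, -0.057,0.104,0,0,0,0,0.2, -0.023,0.042,0,0,0,0,0.2, 0,0,0,0,0,0,0.2, 0,0,0,0,0,0,0.2]' && python3 - <<'E'
from h import *
s=state();f=grab_frame('wrist');f['st']=s;P=cloud(f);print(s['tcp_pos'])
hsv=cv2.cvtColor(f['color'],cv2.COLOR_RGB2HSV).astype(int)
d=np.hypot(P[...,0]-627,P[...,1]-21.2);dh=np.abs(hsv[...,0]-112)
q=P[(d<50)&(d>32)&(dh<15)&(hsv[...,1]>90)&(abs(P[...,2]-45)<6)]
print(len(q),np.round(circ(q[:,0],q[:,1]),1),np.median(q[:,2]))
E
```

```text
time: 24.9
tcp_pos: [473.3, -258.9, 252.1]
orientation: [-0.001, 3.138, -0.004]
force: [0.6, -0.4, -3.7]
width: 27.6
finger_force: 20.0
time: 26.0
tcp_pos: [625.8, 20.7, 248.3]
orientation: [-0.0, -3.139, 0.001]
force: [1.3, 0.1, -4.0]
width: 27.5
finger_force: 20.0
[625.75803669  20.72371829 248.26964499]
897 [625.7  20.6  41.6] 45.76489715371983
```

```bash
python3 -m jog '[0,0,0.06,0,0,0,0.2, 0,0,0.13,0,0,0,0.2, 0,0,0.13,0,0,0,0.2, 0,0,0.08,0,0,0,0.2, 0,0,0.04,0,0,0,0.2, 0,0,0.02,0,0,0,0.2, 0,0,0,0,0,0,0.2, 0,0,0,0,0,0,0.2]'
```

```text
time: 26.85
tcp_pos: [627.1, 21.3, 158.2]
orientation: [0.0, 3.14, -0.001]
force: [-0.3, -0.4, -2.6]
width: 27.7
finger_force: 20.0
```

```bash
python3 -m jog '[0.002,0,0.02,0,0,0,0.2, 0,0,0.012,0,0,0,0.2, 0,0,0.008,0,0,0,0.2, 0,0,0.004,0,0,0,0.2, 0,0,0.002,0,0,0,0.2, 0,0,0,0,0,0,0.2]'
```

```text
time: 27.45
tcp_pos: [626.3, 21.6, 148.8]
orientation: [-0.0, 3.141, -0.0]
force: [-2.5, 0.2, 3.2]
width: 28.1
finger_force: 20.0
```

Contact. I'm releasing, lifting and backing away for a final check.

```bash
python3 -m jog '[0,0,0,0,0,0,0.6, 0,0,0,0,0,0,0.6, 0,0,0,0,0,0,0.6, 0,0,0,0,0,0,0.6, 0,0,-0.05,0,0,0,0.6, 0,0,-0.2,0,0,0,0.6, 0,0,-0.2,0,0,0,0.6, 0,0,-0.1,0,0,0,0.6]' && python3 -m jog '[0.15,0,0,0,0,0,0.6, 0.2,0,0,0,0,0,0.6, 0.2,0,0,0,0,0,0.6, 0.2,0,0,0,0,0,0.6, 0.15,0,0,0,0,0,0.6, 0,0,0,0,0,0,0.6, 0,0,0,0,0,0,0.6]' && python3 - <<'E'
from h import *
T=dict(red=(614.6,-213.3,45),green=(640.4,215.1,45),blue=(626.5,21,45),spent=(486,-429,4),yellow=(449.5,234,0))
for nm in('top','scene'):
    f=grab_frame(nm);P=cloud(f);save(f,nm+'9.png')
    for n,(x,y,b) in T.items():
        d=np.hypot(P[...,0]-x,P[...,1]-y);q=P[(d<26)&(abs(P[...,2]-b-114)<8)]
        print(nm,n,len(q),np.round((q.min(0)+q.max(0))/2-[x,y,b],1) if len(q) else '')
E
```

```text
time: 28.25
tcp_pos: [627.5, 21.5, 262.9]
orientation: [-0.001, 3.136, -0.001]
force: [0.1, 0.1, 0.1]
width: 56.0
finger_force: 0.0
time: 28.95
tcp_pos: [446.5, 21.5, 259.3]
orientation: [0.0, 3.139, -0.001]
force: [0.4, -0.1, -0.4]
width: 55.7
finger_force: 0.0
top red 102 [ -1.4   0.5 112.3]
top green 98 [ -1.2   0.9 113. ]
top blue 90 [  0.3   1.5 112.8]
top spent 102 [ -0.2   0.5 113. ]
top yellow 94 [ -1.2  -0.4 112.5]
scene red 110 [ -0.8   0.  112.7]
scene green 165 [  1.    0.7 111.7]
scene blue 135 [ -0.    1.6 112.1]
scene spent 79 [ -0.4  -0.6 112. ]
scene yellow 129 [  1.1  -0.3 111.6]
```

View pics/scene9.png

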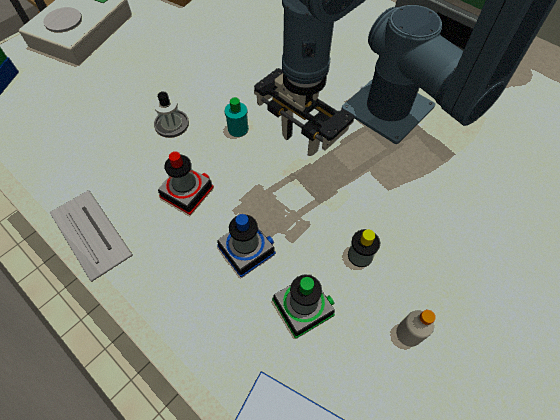

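All cells stand upright, each centred on its own stirrer: red (180,180), blue (244,235), green (306,295). The spent cell is in the dish at (168,115), and the gripper is clear of everything.

```bash
python3 -c "
from plant import sign_off
print(sign_off())"
```

```text
the job is handed in; nothing more can be done
None
```

Job handed in after about 29 s of the 109 s allowed: the spent cell is upright in the dish, and red, green and blue were loaded in that order, each within about 2 mm of its ring centre; the yellow cell, the wash bottle and the turquoise look-alike were left alone.

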